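# Load the chilled dock with the pot that fits

### The arm

A 6-joint arm with a two-finger parallel gripper is mounted at the origin on the work surface. World frame = base frame: x ahead of the robot, y to its left, z up, the work surface at z = 0. Lengths are in m, angles in rad, forces in N, time in s.
With the tool pointing down it reaches from about 0.375 to 0.9 m from the base axis. Payload 3.1 kg.
Tool frame: the origin (TCP) lies midway between the tips of the shut fingers; the grasp point (between the pads) lies 19 mm behind it; z points along the fingers, y is the line along which they close (so a half turn about z gives the same grasp; the last joint's range is limited). The gripper opens to 87 mm and grips with 3 to 60 N. Pads are 19 mm wide; open, the fingers measure 117 mm over their backs; the gripper's body (75 mm by 190 mm) begins 51 mm behind the grasp point.
Start: joints at [1.038, 0.527, 1.433, -0, 1.181, -0.178], TCP at [0.216, 0.586, 0.223] pointing down, gripper open.
Joint ranges: [-3.08, 3.08], [-0.75, 2.2], [0.22, 2.44], [-1.43, 4.57], [0, 2.65], [-2.85, 2.85]. Speed limits (rad/s): [2.79, 2.79, 3.14, 3.14, 3.14, 3.14].

### API

Orientations are given as a unit quaternion [x, y, z, w].
In Python, from rig import robot gives the robot as it stands.
- The arm moves only by the shell command python3 -m jog 'ROWS' [FORCE]. ROWS is a JSON object of lists of equal length, an entry for each row: "dp": the shift along the tool's x, y, z in mm, a list of three; "delta_rot": the turn, a rotation vector about the tool's x, y, z in rad, a list of three; "gripper": the opening, from -1 (shut) to 1 (fully open). A call has 1 to 12 rows; each row is the pose to reach, as a shift and turn from the pose commanded when the call began, along the tool's axes at that moment; what a row does not reach only later rows make up. A row lasts 1/10 s, in which the tool goes at most 50 mm and 8.59 degrees, less where a joint would pass 70% of its speed; a pose out of reach is approached as far as the arm can. A call with a gripper value outside its range is refused whole. The fingers move at their own pace and stop on an object; FORCE is the grip in N (left out, the last holds). Time passes only in rows, so rows that repeat a pose let the fingers close. It gives the time, the measured TCP pose, the force, the opening and the grip force at its end, in the units of the state.
- robot.get_obs(): the state, without advancing time (a new reading comes with each control period).
- robot.camera(name): name is "scene" or "top"; returns the picture (384x512x3 uint8, red, green, blue); there is no depth.
- robot.camera_model(name): a dict with "fx", "fy", "cx", "cy" (pixels), "xyz" and "orientation" of the camera in the world. Camera axes: x right, y down, z forward; pixel columns grow to the right and rows downward; lengths in m; the calibration is good to about 2 mm. A picture is of the moment at which its call begins. camera_model takes no time and is no camera call.
- robot.hand_in(): hands the job in; it is judged then, once.
Trained networks look in the newest picture that a camera, given by its name, has taken for a name from the list of things; names that differ only in an ending like _2 or _b are one class to them, and where a whole thing is asked for, a point or a joint stands for the part that bears it (a point fixed in the world has none). Each returns a list of dicts, best first, with "score" (0 to 1); they miss things now and then, are a little off and sometimes report something else, mostly with a low value. They report only what shows in the picture. A call takes as long as a camera call. They do not tell look-alikes from the thing itself.
- robot.search_frame(name, camera): "rect" ([left, top, right, bottom] in pixels, round what is visible of it).
The state is a dict: "time": time; "q": joint angles; "joint_velocities": joint speeds; "joint_torque": joint torques, N m; "position": TCP position; "tool_rot": TCP orientation; "ft_force": force on the tool from outside, world axes, zero at the start; "moment": the same for the moment, N m; "grip_width": finger opening in m; "grip_force": force on a finger pad.
Only numpy, scipy, OpenCV 4.12 (cv2) and the standard library are available. Lean on these libraries where they do the work, as an engineer would, in place of code of your own. Each camera call takes 0.05 s, during which the arm holds its last target. There are 200 camera calls.

### The job

Lift the dock's clear cover by its bar and swing it back until it rests on its stop. Then, of the three blue-lidded pots, slide the one whose width just fits the dock's bay along the bench, upright and without lifting it, into the bay until it is fully home against the back wall. Leave the cover open and leave the other two pots and the spice jar where they stand.

Things in the scene. Friction and masses are not known exactly. Their poses are not given: they have to be found in the camera images.
- dock: Fixed grey dock, all 62 mm high: a bay open to its front (dock -x, towards the robot) and top. Origin: on the bench, where the right pot's centre stands when home. Bay 94 mm wide (y -47 to 47 mm); inner face of back wall at x = 45 mm; cheeks straight from x = -22 mm, flared lead-ins to x = -45 mm; outer width 140 mm. The bench is its floor. White cooler housing behind, to x = 101 mm, 45 mm high.
- cover (a joint): Hinge of the clear cover, rad: 0 = shut (as at the start, or up to 0.06), grows as the front edge rises and swings back; its stop is at 1.92. Beyond about 1.75 it falls back on to the stop by itself, below that it falls shut.
- cover_hinge (a point): Hinge axis of the cover, along the dock's y, at dock x = +55 mm, z = 64 mm, above the back wall.
- cover_bar (a point): Centre of the cover's steel handle bar: 10 mm thick, along y, 72 mm free between its end arms, 48 mm in front of the cover's clear skirt. From the hinge, with the cover shut: 160 mm forward, 12 mm lower (z = 52 mm). Axes: the cover's. The clear top is 130 mm wide, 112 mm deep; the skirt hangs to 40 mm above the bench and shuts off the bay.
- pot_mid: Middle-sized round white plastic pot with a blue lid firmly on it: 90 mm across at the lid (its widest), white body 86 mm across, 55 mm tall (white up to 43 mm, then the lid). Loose. Origin: centre of its underside, z up. It stands on the bench at one of four places to the left or right of the lane in front of the dock.
- pot_small: Smaller round white plastic pot with a blue lid firmly on it: 76 mm across at the lid (its widest), white body 72 mm across, 55 mm tall (white up to 43 mm, then the lid). Loose. Origin: centre of its underside, z up. It stands on the bench at one of four places to the left or right of the lane in front of the dock.
- pot_large: Larger round white plastic pot with a blue lid firmly on it: 104 mm across at the lid (its widest), white body 100 mm across, 55 mm tall (white up to 43 mm, then the lid). Loose. Origin: centre of its underside, z up. It stands on the bench at one of four places to the left or right of the lane in front of the dock.
- spice_jar: Amber glass jar with a green cap, 56 mm across, 80 mm tall, loose, at the remaining one of the four places. Origin: centre of its underside.
Not all that is in view belongs to the job. Leave any green look-alike of the dock alone.

How it is judged:
By the outcome, as a careful person would: the job done as asked, in the order asked, and still so for the second after the job is handed in, with the robot touching nothing.
It also fails if it takes over 61 s, if anything falls off the work surface, if the arm or the gripper's body presses on something with over 40 N, if the wrist force passes 120 N, or if a joint passes its speed limit or range.

## Working session

There is one attempt and no reset: what is moved stays moved. The work goes in short steps, Python scripts to look and compute and a shell command to move; the robot and the scene stay as the last step left them, time stands still between calls to the robot, and variables do not carry over. Pictures are saved under pics/ and viewed, at most 10 in all, crops included, and the job is handed in when it is done.

```bash
mkdir -p pics; ls
python3 - <<'E'
from rig import robot
import cv2
for c in("scene","top"):
    im=robot.camera(c); cv2.imwrite(f"pics/{c}0.png",im[:,:,::-1]); print(c,robot.camera_model(c))
    for n in("dock","cover","cover_bar","pot_mid","pot_small","pot_large","spice_jar"):
        print(n,[(round(d['score'],2),[round(v) for v in d['rect']]) for d in robot.search_frame(n,c)][:4])
print(robot.get_obs())
E
```

```text
pics
scene {'fx': 473.42827293302986, 'fy': 473.42827293302986, 'cx': 261.4557370452771, 'cy': 187.1666616186418, 'xyz': array([1.400047  , 0.07802701, 0.68555602]), 'orientation': array([ 0.59780299,  0.64292293, -0.34158831, -0.33555792])}
dock [(0.69, [223, 207, 290, 286]), (0.63, [332, 132, 388, 183])]
cover [(0.82, [228, 207, 287, 244]), (0.56, [332, 126, 386, 156]), (0.34, [133, 208, 169, 244])]
cover_bar [(0.68, [224, 204, 289, 249]), (0.65, [335, 136, 385, 153])]
pot_mid [(0.67, [333, 176, 372, 212]), (0.16, [224, 206, 292, 287])]
pot_small [(0.69, [133, 208, 167, 246])]
pot_large [(0.91, [331, 208, 382, 250])]
spice_jar [(0.87, [156, 170, 183, 208]), (0.27, [332, 206, 381, 246])]
top {'fx': 369.29990747603836, 'fy': 369.29990747603836, 'cx': 254.5886523145373, 'cy': 190.41005666854502, 'xyz': array([0.26786628, 0.00718289, 1.07681303]), 'orientation': array([ 0.71055282, -0.69963431,  0.04782454, -0.05778697])}
dock [(0.93, [127, 235, 182, 316]), (0.85, [225, 94, 277, 168]), (0.67, [225, 107, 278, 167])]
cover [(0.84, [230, 105, 275, 168]), (0.76, [123, 252, 175, 316])]
cove
[... 279 characters left out ...]
ay([ 1.03849873e+00,  5.27452014e-01,  1.43271559e+00, -2.40901767e-05,
        1.18137435e+00, -1.78517724e-01]), 'joint_velocities': array([ 1.39640824e-03,  7.64017285e-04,  9.10836654e-05, -6.06452041e-04,
        6.19225524e-04, -1.93479935e-03]), 'joint_torque': array([-9.37015329e-05, -4.39944112e+01, -1.76981896e+01,  6.34452933e-02,
        5.02099539e-02, -2.51485181e-05]), 'position': array([0.21650651, 0.5862781 , 0.22257294]), 'tool_rot': array([1.75964396e-01, 9.84396531e-01, 1.98839423e-05, 1.92665049e-05]), 'ft_force': array([ 0.67857991, -0.67974447,  0.38699671]), 'moment': array([ 0.00063532, -0.01876447,  0.02156965]), 'grip_force': 0.0, 'grip_width': 0.08728389337870542}
```

Run:
```python
import cv2,numpy as np
a=cv2.imread("pics/scene0.png")[100:310,110:410];b=cv2.imread("pics/top0.png")[80:330,110:380]
cv2.imwrite("pics/a.png",cv2.resize(a,None,fx=2.6,fy=2.6,interpolation=2));cv2.imwrite("pics/b.png",cv2.resize(b,None,fx=2.4,fy=2.4,interpolation=2))
```

```text
(no output)
```

View pics/a.png

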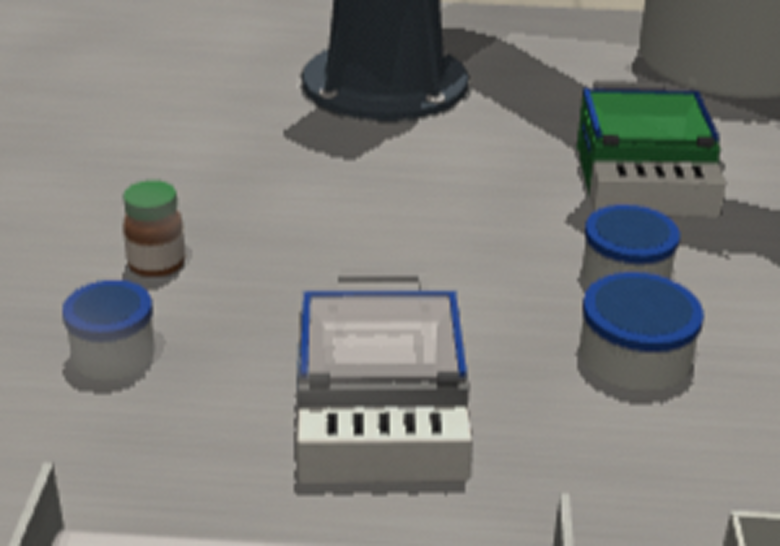

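View pics/b.png

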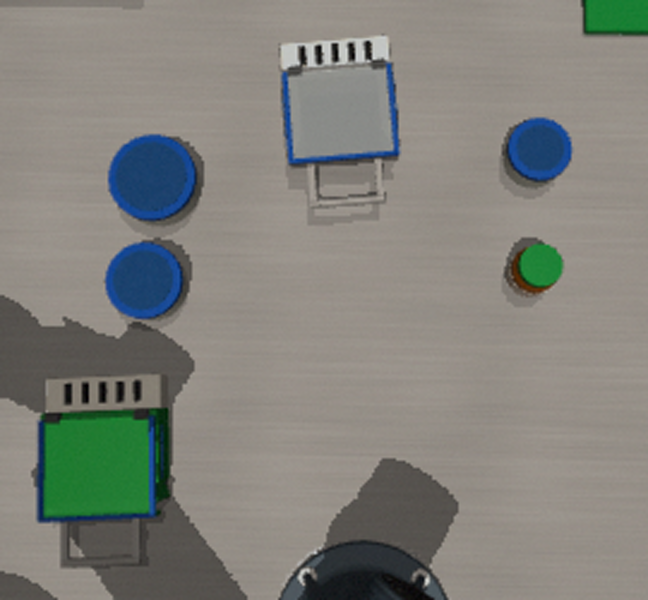

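The top view (crop, 2.4x) shows the grey dock at (340,120), which is the right one. The green look-alike at (100,460) is to be left alone. The three pots are large (152,177), mid (145,280) and small (540,150). The jar is at (540,267). The mid pot, 90 mm across, fits the 94 mm bay. Next I measure the sizes and zoom in to confirm.

```bash
cat > h.py <<'E'
import numpy as np,cv2
from scipy.spatial.transform import Rotation as R
from rig import robot
def ray(c,u,v,z):
    m=robot.camera_model(c);d=R.from_quat(m['orientation']).apply([(u-m['cx'])/m['fx'],(v-m['cy'])/m['fy'],1])
    p=np.array(m['xyz']);return p+d*(z-p[2])/d[2]
def proj(c,P):
    m=robot.camera_model(c);q=R.from_quat(m['orientation']).inv().apply(np.atleast_2d(P)-m['xyz'])
    return np.c_[q[:,0]/q[:,2]*m['fx']+m['cx'],q[:,1]/q[:,2]*m['fy']+m['cy']]
def pots(im,c,z=.055,out=None):
    h=cv2.cvtColor(im,cv2.COLOR_BGR2HSV);m=cv2.inRange(h,(100,140,60),(130,255,255))
    r=[]
    for k in cv2.findContours(m,0,1)[0]:
        if cv2.contourArea(k)<250: continue
        P=np.array([ray(c,u,v,z)[:2] for u,v in k[:,0]],np.float32)
        (x,y),rr=cv2.minEnclosingCircle(P); M=cv2.moments(P.reshape(-1,1,2))
        r.append(np.round([M['m10']/M['m00'],M['m01']/M['m00'],2*np.sqrt(M['m00']/np.pi),x,y,2*rr,*k[:,0].mean(0)],4))
    return r
E
python3 - <<'E'
from h import *
for c in("top","scene"):
    for r in pots(cv2.imread(f"pics/{c}0.png"),c): print(c,r)
t=cv2.imread("pics/top0.png");a=cv2.resize(t[88:173,215:290],None,fx=7,fy=7,interpolation=cv2.INTER_CUBIC)
b=cv2.resize(t[175:220,145:200],None,fx=5,fy=5,interpolation=cv2.INTER_CUBIC)
o=np.zeros((595,800,3),np.uint8);o[:,:525]=a;o[:225,525:]=b
cv2.imwrite("pics/c.png",o)
E
```

```text
top [-7.250000e-02  5.270000e-01  1.033000e-01 -9.300000e-02  5.268000e-01
  2.238000e-01  5.872250e+01  3.755145e+02]
top [4.011000e-01 2.605000e-01 8.690000e-02 4.010000e-01 2.602000e-01
 8.990000e-02 1.696897e+02 1.966207e+02]
top [3.874000e-01 6.838000e-01 1.618000e-01 3.864000e-01 6.800000e-01
 2.167000e-01 2.016280e+01 1.999163e+02]
top [5.2480e-01 2.5700e-01 1.0080e-01 5.2490e-01 2.5680e-01 1.0380e-01
 1.7303e+02 1.5353e+02]
top [ 5.653000e-01 -2.021000e-01  7.240000e-02  5.653000e-01 -2.032000e-01
  7.600000e-02  3.344583e+02  1.415972e+02]
scene [5.323000e-01 2.548000e-01 1.042000e-01 5.324000e-01 2.547000e-01
 1.121000e-01 3.568073e+02 2.195688e+02]
scene [4.091000e-01 2.585000e-01 9.060000e-02 4.098000e-01 2.586000e-01
 9.930000e-02 3.524943e+02 1.895977e+02]
scene [-5.617000e-01  5.592000e-01  3.390000e-01 -5.505000e-01  5.563000e-01
  3.930000e-01  4.020208e+02  6.864580e+01]
```

View pics/c.png

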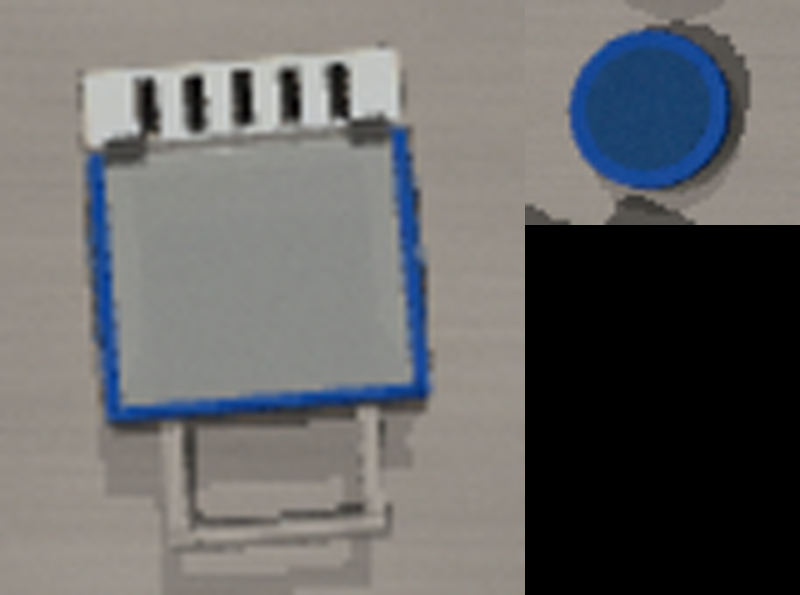

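The crop shows the grey dock with its bar running from about (175,538) to (385,518), and the mid pot's lid whole and clear. Its 90 mm lid confirms it as the right one. Now I fit the dock pose to points from both views.

Run:
```python
from h import *
from scipy.optimize import least_squares
f=lambda u,v:((u+.5)/7+214.5,(v+.5)/7+87.5)
g=lambda u,v:((u+.5)/2.6+109.5,(v+.5)/2.6+99.5)
# cam, pixel, (kind, side): side +1 = dock +y (left in top, right in scene)
O=[("top",f(83,72),"hb",1),("top",f(397,47),"hb",-1),("top",f(109,421),"cf",1),("top",f(430,396),"cf",-1),
("top",f(172,537),"bar",1),("top",f(387,514),"bar",-1),
("scene",g(297,445),"hb",-1),("scene",g(471,443),"hb",1),("scene",g(295,490),"h0",-1),("scene",g(466,487),"h0",1),
("scene",g(338,279),"bar",-1),("scene",g(419,279),"bar",1),("scene",g(303,293),"cf",-1),("scene",g(457,293),"cf",1)]
def P(k,s,p):
    x,y,a,th,wh,wc,wb=p
    if k=="hb":q=[.101,s*wh,.045]
    elif k=="h0":q=[.101,s*wh,0]
    else:
        r,zz,w=(-.160,-.012,wb) if k=="bar" else (-.112,.003,wc)
        q=[.055+r*np.cos(th)+zz*np.sin(th)*1,s*w,.064-r*np.sin(th)+zz*np.cos(th)]
    return np.r_[R.from_euler('z',a).apply(q)+[x,y,0]]
def res(p):return np.r_[np.concatenate([proj(c,P(k,s,p))[0]-px for c,px,k,s in O]),(p[3]-.03)/.02]
s=least_squares(res,[.6,0,0,.03,.065,.065,.04],loss='soft_l1');print(s.x.round(4),s.cost);print(s.fun[:-1].reshape(-1,2).round(1).tolist())
bar=(P("bar",1,s.x)+P("bar",-1,s.x))/2;print("bar",bar)
```

```text
[0.6059 0.0338 0.0912 0.0053 0.066  0.0654 0.0387] 9.310248462459693
[[0.6, -1.1], [0.5, -0.9], [-0.1, -1.0], [0.4, -1.0], [1.8, -0.5], [-1.7, 0.7], [-0.2, -0.9], [0.0, -0.4], [1.0, -1.6], [0.7, -0.8], [-1.1, -0.8], [1.1, -0.8], [0.1, 0.8], [-0.2, 0.8]]
bar [0.50127944 0.0242792  0.05284326]
```

```bash
cat >> h.py <<'E'
def plan(p,ydeg=None,tilt=0):
    """dp (mm), delta_rot to reach TCP p with tool down, closing axis at world angle ydeg; tilt deg about dock y"""
    o=robot.get_obs();T=R.from_quat(o['tool_rot']);dp=T.inv().apply(np.array(p)-o['position'])*1000
    if ydeg is None: dr=np.zeros(3)
    else:
        a=np.radians(ydeg);y=np.array([np.cos(a),np.sin(a),0]);z=np.array([0,0,-1.]);x=np.cross(y,z)
        G=R.from_rotvec(np.radians(tilt)*np.array([-np.sin(a),np.cos(a),0]))*R.from_matrix(np.c_[x,y,z])
        dr=(T.inv()*G).as_rotvec()
    print('dp',dp.round(1),'rot',dr.round(4),'| pos',o['position'].round(4),'t',round(o['time'],2),'F',o['ft_force'].round(1),'w',round(o['grip_width'],4),'g',round(o['grip_force'],1))
E
python3 -c "
from h import *
plan([.501,.024,.15],5.2)"
```

```text
dp [-461.7 -428.9   72.6] rot [1.0000e-04 0.0000e+00 1.1263e+00] | pos [0.2165 0.5863 0.2226] t 0.8 F [ 0.7 -0.7  0.4] w 0.0873 g 0.0
```

```bash
python3 -m jog '{"dp":[[-230,-214,10],[-230,-214,10],[-230,-214,10],[-230,-214,10],[-230,-214,10],[-230,-214,10],[-230,-214,10],[-462,-429,40],[-462,-429,40],[-462,-429,40],[-462,-429,40],[-462,-429,40]],"delta_rot":[[0,0,0.1],[0,0,0.25],[0,0,0.4],[0,0,0.5],[0,0,0.6],[0,0,0.7],[0,0,0.8],[0,0,0.9],[0,0,1.0],[0,0,1.1],[0,0,1.126],[0,0,1.126]],"gripper":[-0.08,-0.08,-0.08,-0.08,-0.08,-0.08,-0.08,-0.08,-0.08,-0.08,-0.08,-0.08]}' 20
python3 -c "
from h import *
plan([.501,.024,.12],5.2)"
```

```text
time: 2.0
position: [0.4717, 0.082, 0.1891]
tool_rot: [0.674, 0.738, 0.0, 0.0]
ft_force: [1.6, 0.5, -0.2]
grip_width: 0.0401
grip_force: 0.0
dp [-60.4  23.9  69.1] rot [ 0.001  -0.     -0.0004] | pos [0.4717 0.082  0.1891] t 2.0 F [ 1.6  0.5 -0.2] w 0.0401 g 0.0
```

```bash
python3 -m jog '{"dp":[[-30,12,35],[-60,24,69],[-60,24,69],[-60,24,69],[-60,24,69]],"delta_rot":[[0,0,0],[0,0,0],[0,0,0],[0,0,0],[0,0,0]],"gripper":[-0.08,-0.08,-0.08,-0.08,-0.08]}'
python3 - <<'E'
from h import *
plan([.501,.024,.036],5.2)
for c,(u0,v0,u1,v1) in dict(top=(210,90,300,190),scene=(200,120,310,260)).items():
    im=robot.camera(c)[:,:,::-1];cv2.imwrite(f"pics/{c}1.png",im)
a=cv2.imread("pics/top1.png")[90:190,210:300];b=cv2.imread("pics/scene1.png")[150:250,210:310]
cv2.imwrite("pics/d.png",cv2.resize(np.hstack([a,b]),None,fx=4.2,fy=4.2,interpolation=2))
E
```

```text
time: 2.5
position: [0.5, 0.0271, 0.1208]
tool_rot: [0.674, 0.739, 0.0, 0.0]
ft_force: [-0.6, -0.1, 0.2]
grip_width: 0.04
grip_force: 0.0
dp [-3.2  0.7 84.8] rot [ 0.0007 -0.0001  0.0009] | pos [0.5    0.0271 0.1208] t 2.5 F [-0.6 -0.1  0.2] w 0.04 g 0.0
```

View pics/d.png

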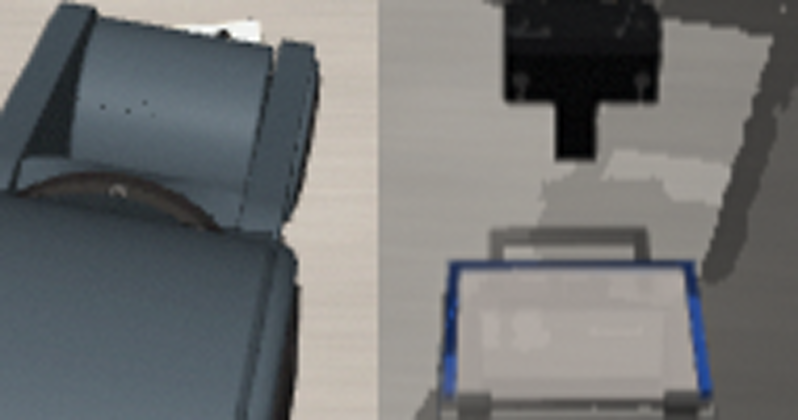

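The right half shows the finger (575,130) centred over the bar (492–648, 240), so I can descend.

```bash
python3 -m jog '{"dp":[[-1,1,25],[-2,1,50],[-3,1,70],[-3,1,85],[-3,1,85],[-3,1,85],[-3,1,85],[-3,1,85],[-3,1,85],[-3,1,85]],"delta_rot":[[0,0,0],[0,0,0],[0,0,0],[0,0,0],[0,0,0],[0,0,0],[0,0,0],[0,0,0],[0,0,0],[0,0,0]],"gripper":[-0.08,-0.08,-0.08,-0.08,-0.08,-0.3,-0.5,-0.7,-0.9,-1]}' 15
python3 -c "
from h import *
plan([.501,.024,.036],5.2)"
```

```text
time: 3.6
position: [0.4991, 0.0235, 0.0353]
tool_rot: [0.674, 0.739, -0.002, -0.002]
ft_force: [-2.8, -1.8, 6.2]
grip_width: 0.0091
grip_force: 15.0
dp [ 0.4  1.9 -0.7] rot [-0.0046 -0.0004  0.0014] | pos [0.4991 0.0235 0.0353] t 3.6 F [-2.8 -1.8  6.2] w 0.0091 g 15.0
```

Bar gripped at 9.1 mm. Now I swing it along the arc of 160.4 mm radius, keeping the tool pointing down.

```bash
python3 -m jog '{"dp":[[0,0,-14],[0,0,-28],[0,2,-42],[0,5,-55],[0,10,-69],[0,15,-82],[0,22,-94],[0,30,-106],[0,38,-117],[0,48,-127],[0,48,-127]],"delta_rot":[[0,0,0],[0,0,0],[0,0,0],[0,0,0],[0,0,0],[0,0,0],[0,0,0],[0,0,0],[0,0,0],[0,0,0],[0,0,0]],"gripper":[-1,-1,-1,-1,-1,-1,-1,-1,-1,-1,-1]}'
python3 - <<'E'
from h import *
plan([.5,.024,.036],5.2)
im=robot.camera("scene")[:,:,::-1];cv2.imwrite("pics/s2.png",im)
cv2.imwrite("pics/e.png",cv2.resize(im[60:260,150:350],None,fx=2.5,fy=2.5,interpolation=2))
E
```

```text
time: 4.7
position: [0.5439, 0.0278, 0.1629]
tool_rot: [0.674, 0.739, -0.004, -0.004]
ft_force: [-11.3, -2.9, 9.6]
grip_width: 0.0096
grip_force: 15.0
dp [  0.2 -42.5 127.5] rot [-0.0122 -0.0007  0.0017] | pos [0.5439 0.0278 0.1629] t 4.7 F [-11.3  -2.9   9.6] w 0.0096 g 15.0
```

View pics/e.png

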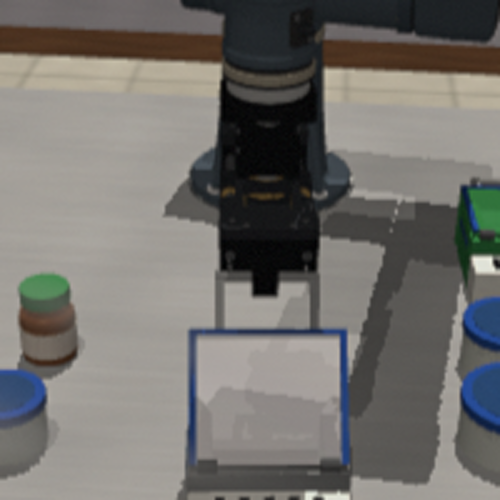

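The cover is at about 50° and still follows the fingers. The force says my path runs about 3 mm too close to the hinge, so I shift the rest of the arc outwards.

```bash
python3 -m jog '{"dp":[[0,-3,-2],[0,8,-11],[0,19,-20],[0,31,-27],[0,43,-33],[0,56,-38],[0,69,-42],[0,83,-45],[0,97,-47],[0,111,-47],[0,111,-47]],"delta_rot":[[0,0,0],[0,0,0],[0,0,0],[0,0,0],[0,0,0],[0,0,0],[0,0,0],[0,0,0],[0,0,0],[0,0,0],[0,0,0]],"gripper":[-1,-1,-1,-1,-1,-1,-1,-1,-1,-1,-1]}'
```

```text
time: 5.85
position: [0.6616, 0.0389, 0.2096]
tool_rot: [0.674, 0.739, 0.002, 0.001]
ft_force: [-1.6, 3.0, 4.4]
grip_width: 0.0094
grip_force: 15.0
```

```bash
python3 -m jog '{"dp":[[0,7,0],[0,14,1],[0,21,1],[0,28,2],[0,36,4],[0,36,4],[0,36,4]],"delta_rot":[[0,0,0],[0,0,0],[0,0,0],[0,0,0],[0,0,0],[0,0,0],[0,0,0]],"gripper":[-1,-1,-1,-1,-1,-1,-1]}'
```

```text
time: 6.55
position: [0.6963, 0.042, 0.2043]
tool_rot: [0.674, 0.739, 0.001, -0.0]
ft_force: [-0.3, 5.1, 1.3]
grip_width: 0.009
grip_force: 15.0
```

```bash
python3 -m jog '{"dp":[[0,0,0],[0,0,0],[0,0,-20],[0,0,-40],[0,0,-60],[0,0,-70],[0,-50,-70],[0,-100,-70],[0,-150,-70],[0,-200,-70],[0,-200,-70]],"delta_rot":[[0,0,0],[0,0,0],[0,0,0],[0,0,0],[0,0,0],[0,0,0],[0,0,0],[0,0,0],[0,0,0],[0,0,0],[0,0,0]],"gripper":[-0.3,-0.08,-0.08,-0.08,-0.08,-0.08,-0.08,-0.08,-0.08,-0.08,-0.08]}'
python3 - <<'E'
from h import *
plan([.402,.26,.15],90)
im=robot.camera("scene")[:,:,::-1];cv2.imwrite("pics/s3.png",im)
cv2.imwrite("pics/f.png",cv2.resize(im[60:300,120:400],None,fx=2.5,fy=2.5,interpolation=2))
for c in ("top","scene"):
    if c=="top": robot.camera(c)
    for r in pots(robot.camera(c)[:,:,::-1].copy(),c): 
        if r[2]<.12: print(c,r)
E
```

```text
time: 7.65
position: [0.4857, 0.0237, 0.2724]
tool_rot: [0.674, 0.738, -0.005, -0.006]
ft_force: [0.9, 0.2, -0.7]
grip_width: 0.04
grip_force: 0.0
dp [242.6 -60.2 123.9] rot [-0.0099 -0.0125 -1.4803] | pos [0.4857 0.0237 0.2724] t 7.65 F [ 0.9  0.2 -0.7] w 0.04 g 0.0
top [5.256000e-01 2.696000e-01 8.490000e-02 5.247000e-01 2.570000e-01
 1.040000e-01 1.696211e+02 1.533368e+02]
top [ 5.653000e-01 -2.019000e-01  7.250000e-02  5.657000e-01 -2.021000e-01
  7.620000e-02  3.344028e+02  1.415972e+02]
scene [5.325000e-01 2.546000e-01 1.046000e-01 5.324000e-01 2.547000e-01
 1.121000e-01 3.565926e+02 2.194815e+02]
scene [4.095000e-01 2.583000e-01 9.050000e-02 4.093000e-01 2.575000e-01
 9.910000e-02 3.527590e+02 1.894819e+02]
```

View pics/f.png

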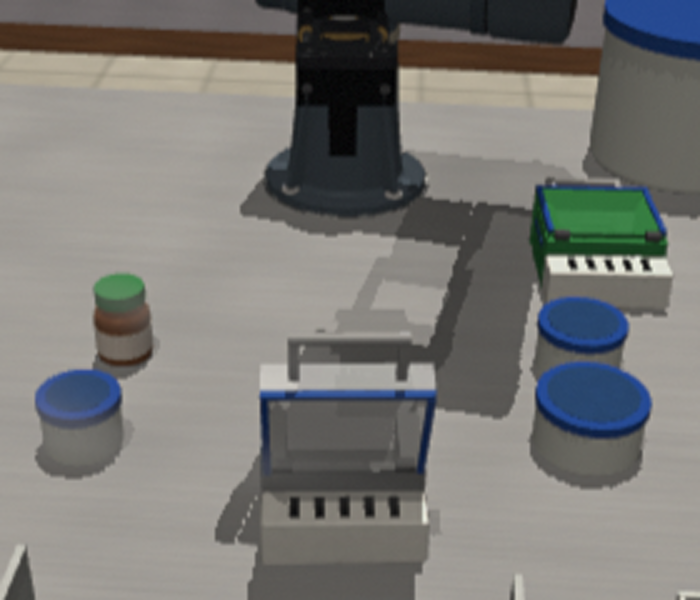

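The cover now lies back on its stop: the frame is upright behind the dock front at (345,430), with its bar at (350,342). The pots and jar have not moved. The mid pot (583,330) is wider than the gripper, so I push it in the V between two part-open fingers, first diagonally into the lane and then into the bay.

```bash
cat >> h.py <<'E'
D=np.array([.606,.034]);YAW=.0912
def d2w(x,y): return D+R.from_euler('z',YAW).as_matrix()[:2,:2]@[x,y]
def w2d(x,y): return R.from_euler('z',YAW).as_matrix()[:2,:2].T@(np.array([x,y])-D)
E
python3 - <<'E'
from h import *
a=np.array([.403,.260]);b=d2w(-.12,0);u=(b-a)/np.linalg.norm(b-a);ang=np.degrees(np.arctan2(u[1],u[0]))
print(a,b,u,ang,np.linalg.norm(b-a));s=a-.064*u;print(s)
plan([*s,.10],ang+90)
E
```

```text
[0.403 0.26 ] [0.4864987  0.02307116] [ 0.33238384 -0.9431442 ] -70.58647129692422 0.25121167567758257
[0.38172743 0.32036123]
dp [307.6 -89.6 174.9] rot [ 0.0026  0.0016 -0.2482] | pos [0.4983 0.0223 0.2755] t 7.85 F [ 0.2 -0.9  0.7] w 0.0402 g 0.0
```

```bash
python3 -m jog '{"dp":[[40,-12,20],[80,-24,40],[120,-36,70],[160,-48,90],[200,-60,110],[240,-70,130],[280,-80,150],[308,-90,175],[308,-90,175],[308,-90,175],[308,-90,175]],"delta_rot":[[0,0,-0.03],[0,0,-0.06],[0,0,-0.1],[0,0,-0.14],[0,0,-0.18],[0,0,-0.22],[0,0,-0.248],[0,0,-0.248],[0,0,-0.248],[0,0,-0.248],[0,0,-0.248]],"gripper":[0.287,0.287,0.287,0.287,0.287,0.287,0.287,0.287,0.287,0.287,0.287]}'
python3 -c "
from h import *
plan([.3817,.3204,.009],19.4)
robot.camera('scene');im=robot.camera('scene')[:,:,::-1];cv2.imwrite('pics/g.png',cv2.resize(im[90:260,250:450],None,fx=3,fy=3,interpolation=2))"
```

```text
time: 8.95
position: [0.3807, 0.3216, 0.1003]
tool_rot: [0.578, 0.816, 0.001, 0.001]
ft_force: [-0.1, -0.6, -0.4]
grip_width: 0.0559
grip_force: 0.0
dp [-1.5  0.3 91.3] rot [ 0.0021  0.0001 -0.0002] | pos [0.3807 0.3216 0.1003] t 8.95 F [-0.1 -0.6 -0.4] w 0.0559 g 0.0
```

View pics/g.png

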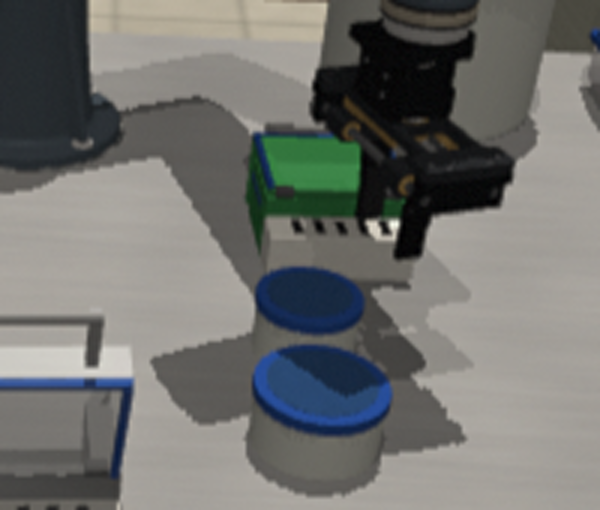

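```bash
python3 -c "
from h import *
print(ray('scene',250+410/3,90+285/3,0),ray('scene',250+265/3,90+270/3,0),ray('scene',250+415/3,90+212/3,.045))"
```

```text
[0.29302741 0.3690968  0.        ] [0.27984527 0.23895041 0.        ] [0.2373466  0.37520873 0.045     ]
```

The mid pot is at (310,300) with the fingers off to its right at (370–410,220). The look-alike's edge at x = 0.29 clears the fingers (x > 0.33). I descend, then push slowly.

```bash
python3 -m jog '{"dp":[[0,0,30],[0,0,60],[0,0,80],[-1,0,91],[-1,0,91],[-10,0,91],[-16,0,91],[-22,0,91],[-28,0,91],[-36,0,91],[-44,0,91],[-44,0,91]],"delta_rot":[[0,0,0],[0,0,0],[0,0,0],[0,0,0],[0,0,0],[0,0,0],[0,0,0],[0,0,0],[0,0,0],[0,0,0],[0,0,0],[0,0,0]],"gripper":[0.287,0.287,0.287,0.287,0.287,0.287,0.287,0.287,0.287,0.287,0.287,0.287]}'
python3 - <<'E'
from h import *
plan(np.r_[d2w(-.12,0)-.0447*np.array([.332,-.943]),.009],19.4)
for r in pots(robot.camera("scene")[:,:,::-1].copy(),"scene"): 
    if r[2]<.12: print(r)
E
```

```text
time: 10.25
position: [0.3939, 0.279, 0.009]
tool_rot: [0.578, 0.816, -0.0, 0.0]
ft_force: [-0.6, 1.5, 0.6]
grip_width: 0.0563
grip_force: 0.1
dp [-2.275e+02  2.500e+00  1.000e-01] rot [ 0.      0.0003 -0.0005] | pos [0.3939 0.279  0.009 ] t 10.25 F [-0.6  1.5  0.6] w 0.0563 g 0.1
[5.326000e-01 2.550000e-01 1.051000e-01 5.320000e-01 2.549000e-01
 1.131000e-01 3.568073e+02 2.194128e+02]
[4.211000e-01 2.261000e-01 8.030000e-02 4.172000e-01 2.316000e-01
 9.770000e-02 3.432178e+02 1.906436e+02]
```

```bash
python3 -m jog '{"dp":[[-8,0,0],[-18,0,0],[-29,0,0],[-40,0,0],[-51,0,0],[-62,1,0],[-73,1,0],[-84,1,0],[-94,1,0],[-103,1,0],[-108,1,0],[-112,1,0]],"delta_rot":[[0,0,0],[0,0,0],[0,0,0],[0,0,0],[0,0,0],[0,0,0],[0,0,0],[0,0,0],[0,0,0],[0,0,0],[0,0,0],[0,0,0]],"gripper":[0.287,0.287,0.287,0.287,0.287,0.287,0.287,0.287,0.287,0.287,0.287,0.287]}'
python3 - <<'E'
from h import *
plan(np.r_[d2w(-.12,0)-.0447*np.array([.332,-.943]),.009],19.4)
for r in pots(robot.camera("scene")[:,:,::-1].copy(),"scene"): 
    if r[2]<.12: print(r)
E
```

```text
time: 11.5
position: [0.4317, 0.1743, 0.0089]
tool_rot: [0.578, 0.816, -0.0, -0.0]
ft_force: [-1.3, 0.8, -0.1]
grip_width: 0.0562
grip_force: 0.8
dp [-1.161e+02  1.500e+00 -1.000e-01] rot [-0.0001 -0.     -0.    ] | pos [0.4317 0.1743 0.0089] t 11.5 F [-1.3  0.8 -0.1] w 0.0562 g 0.8
[5.331000e-01 2.543000e-01 1.043000e-01 5.330000e-01 2.539000e-01
 1.108000e-01 3.565463e+02 2.195648e+02]
[4.585000e-01 1.243000e-01 7.700000e-02 4.552000e-01 1.281000e-01
 9.630000e-02 2.998444e+02 1.978000e+02]
[-2.409000e-01  7.694000e-01  1.047000e-01 -2.884000e-01  7.887000e-01
  2.545000e-01  4.807121e+02  9.870450e+01]
```

```bash
python3 -m jog '{"dp":[[-8,0,0],[-18,0,0],[-29,0,0],[-40,0,0],[-51,0,0],[-62,1,0],[-73,1,0],[-84,1,0],[-94,1,0],[-103,2,0],[-110,2,0],[-116,2,0]],"delta_rot":[[0,0,0],[0,0,0],[0,0,0],[0,0,0],[0,0,0],[0,0,0],[0,0,0],[0,0,0],[0,0,0],[0,0,0],[0,0,0],[0,0,0]],"gripper":[0.287,0.287,0.287,0.287,0.287,0.287,0.287,0.287,0.287,0.287,0.287,0.287]}'
python3 -m jog '{"dp":[[0,0,0],[10,0,0],[20,0,0],[20,0,-40],[20,0,-80],[20,0,-110],[20,0,-110]],"delta_rot":[[0,0,0],[0,0,0],[0,0,0],[0,0,0],[0,0,0],[0,0,0],[0,0,0]],"gripper":[0.287,0.287,0.287,0.287,0.287,0.287,0.287]}'
python3 - <<'E'
from h import *
plan(np.r_[d2w(-.12-.070,0),.11],5.2-90)
im=robot.camera("scene")[:,:,::-1].copy();cv2.imwrite("pics/s5.png",im)
for r in pots(im,"scene"): 
    if r[2]<.12: print(r,w2d(*r[:2]))
cv2.imwrite('pics/i.png',cv2.resize(im[60:290,120:400],None,fx=2.5,fy=2.5,interpolation=2))
E
```

```text
time: 12.75
position: [0.4723, 0.0655, 0.0089]
tool_rot: [0.578, 0.816, 0.0, 0.0]
ft_force: [-1.2, 2.7, -0.1]
grip_width: 0.056
grip_force: 0.8
time: 13.45
position: [0.4674, 0.0861, 0.1223]
tool_rot: [0.577, 0.817, 0.002, 0.003]
ft_force: [0.9, -0.2, -0.1]
grip_width: 0.056
grip_force: 0.0
dp [-48.5 -71.   12. ] rot [ 0.008  -0.0046  1.821 ] | pos [0.4674 0.0861 0.1223] t 13.45 F [ 0.9 -0.2 -0.1] w 0.056 g 0.0
[5.331000e-01 2.547000e-01 1.040000e-01 5.329000e-01 2.546000e-01
 1.111000e-01 3.566019e+02 2.195741e+02] [-0.05249709  0.22642207]
```

View pics/i.png

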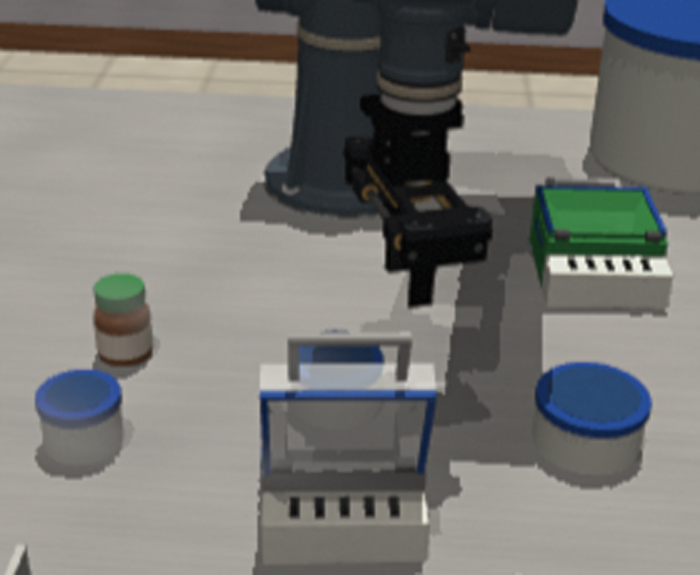

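The mid pot stands in the lane, seen through the clear cover at about (340,375), and the other things have not moved. I go behind it, turned so the closing axis is across the lane.

```bash
python3 -m jog '{"dp":[[0,0,0],[0,-20,0],[-10,-40,0],[-30,-60,0],[-48,-71,6],[-48,-71,12],[-48,-71,12],[-48,-71,12],[-48,-71,12],[-48,-71,12],[-48,-71,12],[-48,-71,12]],"delta_rot":[[0,0,-0.13],[0,0,-0.26],[0,0,-0.39],[0,0,-0.52],[0,0,-0.65],[0,0,-0.78],[0,0,-0.91],[0,0,-1.04],[0,0,-1.17],[0,0,-1.3],[0,0,-1.323],[0,0,-1.323]],"gripper":[-0.08,-0.08,-0.08,-0.08,-0.08,-0.08,-0.08,-0.08,-0.08,-0.08,-0.08,-0.08]}'
python3 - <<'E'
from h import *
plan(np.r_[d2w(-.12-.070,0),.009],95.2)
im=robot.camera("scene")[:,:,::-1].copy()
cv2.imwrite('pics/j.png',cv2.resize(im[110:260,200:320],None,fx=4,fy=4,interpolation=2))
c=proj('scene',[[*d2w(-.12,y),.055] for y in (-.045,.045)]);print((c-[200,110])*4)
E
```

```text
time: 14.7
position: [0.4135, 0.0166, 0.1062]
tool_rot: [-0.045, 0.999, 0.0, -0.001]
ft_force: [-0.6, 0.1, -0.3]
grip_width: 0.04
grip_force: 0.0
dp [-3.5 -0.3 97.2] rot [ 0.0007 -0.0021 -0.0009] | pos [0.4135 0.0166 0.1062] t 14.7 F [-0.6  0.1 -0.3] w 0.04 g 0.0
[[144.25260874 367.00658507]
 [297.65362217 367.21558547]]
```

View pics/j.png

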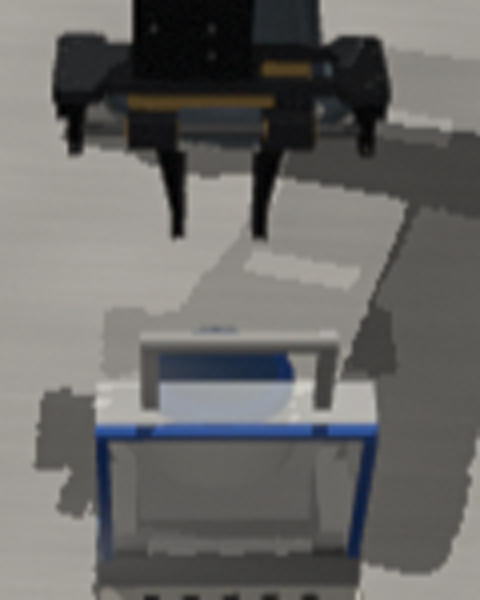

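The pot's right edge at 293 px matches the predicted 297, so it stands on the lane line. The fingers (180 and 260) straddle it. I descend and push.

```bash
python3 -m jog '{"dp":[[-3,0,30],[-3,0,60],[-3,0,85],[-3,0,97],[-3,0,97],[-10,0,97],[-17,0,97],[-24,0,97],[-32,0,97],[-40,0,97],[-48,0,97],[-54,0,97]],"delta_rot":[[0,0,0],[0,0,0],[0,0,0],[0,0,0],[0,0,0],[0,0,0],[0,0,0],[0,0,0],[0,0,0],[0,0,0],[0,0,0],[0,0,0]],"gripper":[-0.08,-0.08,-0.08,-0.08,-0.08,-0.08,-0.08,-0.08,-0.08,-0.08,-0.08,-0.08]}'
python3 - <<'E'
from h import *
print(w2d(*robot.get_obs()['position'][:2]));plan(np.r_[d2w(-.050,0),.009],95.2)
E
```

```text
time: 15.95
position: [0.4686, 0.0211, 0.0101]
tool_rot: [-0.046, 0.999, 0.0, -0.0]
ft_force: [-3.3, -0.5, 2.5]
grip_width: 0.04
grip_force: 1.8
[-0.13802618 -0.00035925]
dp [-88.    0.3   1.1] rot [ 0.     -0.0003  0.0007] | pos [0.4686 0.0211 0.0101] t 15.95 F [-3.3 -0.5  2.5] w 0.04 g 1.8
```

```bash
python3 -m jog '{"dp":[[-6,0,0],[-12,0,0],[-18,0,0],[-24,0,0],[-30,0,0],[-36,0,0],[-41,0,0],[-46,0,0],[-50,0,0],[-54,0,0],[-58,0,0],[-58,0,0]],"delta_rot":[[0,0,0],[0,0,0],[0,0,0],[0,0,0],[0,0,0],[0,0,0],[0,0,0],[0,0,0],[0,0,0],[0,0,0],[0,0,0],[0,0,0]],"gripper":[-0.08,-0.08,-0.08,-0.08,-0.08,-0.08,-0.08,-0.08,-0.08,-0.08,-0.08,-0.08]}'
python3 - <<'E'
from h import *
print(w2d(*robot.get_obs()['position'][:2]));plan(np.r_[d2w(-.050,0),.009],95.2)
E
```

```text
time: 17.15
position: [0.5273, 0.0261, 0.01]
tool_rot: [-0.046, 0.999, -0.0, 0.001]
ft_force: [-1.0, 0.7, 1.1]
grip_width: 0.0404
grip_force: 0.6
[-0.07910292 -0.00066418]
dp [-29.1   0.7   1. ] rot [-0.0004  0.0022  0.0004] | pos [0.5273 0.0261 0.01  ] t 17.15 F [-1.   0.7  1.1] w 0.0404 g 0.6
```

```bash
python3 -m jog '{"dp":[[-4,0,0],[-8,0,0],[-12,0,0],[-15,0,0],[-18,0,0],[-21,0,0],[-23,0,0],[-25,0,0],[-27,0,0],[-27,0,0]],"delta_rot":[[0,0,0],[0,0,0],[0,0,0],[0,0,0],[0,0,0],[0,0,0],[0,0,0],[0,0,0],[0,0,0],[0,0,0]],"gripper":[-0.08,-0.08,-0.08,-0.08,-0.08,-0.08,-0.08,-0.08,-0.08,-0.08]}'
python3 - <<'E'
from h import *
print(w2d(*robot.get_obs()['position'][:2]));plan(np.r_[d2w(-.050,0),.009],95.2)
E
```

```text
time: 18.15
position: [0.5532, 0.0288, 0.0099]
tool_rot: [-0.046, 0.999, 0.0, 0.0]
ft_force: [-3.1, 1.8, 1.0]
grip_width: 0.0402
grip_force: 1.5
[-0.0530668  -0.00040265]
dp [-3.1  0.4  0.9] rot [0.0001 0.0005 0.0004] | pos [0.5532 0.0288 0.0099] t 18.15 F [-3.1  1.8  1. ] w 0.0402 g 1.5
```

```bash
python3 -m jog '{"dp":[[-1,0,0],[-2,0,0],[-3,0,0],[-3,0,0]],"delta_rot":[[0,0,0],[0,0,0],[0,0,0],[0,0,0]],"gripper":[-0.08,-0.08,-0.08,-0.08]}'
python3 -m jog '{"dp":[[-1,0,0],[-2,0,0],[-2,0,0]],"delta_rot":[[0,0,0],[0,0,0],[0,0,0]],"gripper":[-0.08,-0.08,-0.08]}'
```

```text
time: 18.55
position: [0.5545, 0.029, 0.0099]
tool_rot: [-0.046, 0.999, 0.0, -0.001]
ft_force: [-5.2, -0.5, 3.6]
grip_width: 0.0399
grip_force: 2.8
time: 18.85
position: [0.5545, 0.0291, 0.0098]
tool_rot: [-0.046, 0.999, 0.0, -0.003]
ft_force: [-8.7, -0.5, 6.4]
grip_width: 0.0403
grip_force: 4.3
```

```bash
python3 -m jog '{"dp":[[-1,0,0],[-2,0,0],[-3,0,0],[-3,0,0]],"delta_rot":[[0,0,0],[0,0,0],[0,0,0],[0,0,0]],"gripper":[-0.08,-0.08,-0.08,-0.08]}'
python3 -m jog '{"dp":[[5,0,0],[12,0,0],[25,0,0],[45,0,0],[65,0,0],[65,0,-40],[65,0,-80],[65,0,-120],[65,0,-150],[65,80,-150],[65,120,-150],[65,120,-150]],"delta_rot":[[0,0,0],[0,0,0],[0,0,0],[0,0,0],[0,0,0],[0,0,0],[0,0,0],[0,0,0],[0,0,0],[0,0,0],[0,0,0],[0,0,0]],"gripper":[-0.08,-0.08,-0.08,-0.08,-0.08,-0.08,-0.08,-0.08,-0.08,-0.08,-0.08,-0.08]}'
python3 -m jog '{"dp":[[0,40,0],[0,80,0],[0,120,0],[0,160,0],[0,200,0],[0,200,0],[0,200,0]],"delta_rot":[[0,0,0],[0,0,0],[0,0,0],[0,0,0],[0,0,0],[0,0,0],[0,0,0]],"gripper":[-0.08,-0.08,-0.08,-0.08,-0.08,-0.08,-0.08]}'
python3 - <<'E'
from h import *
s=robot.camera("scene")[:,:,::-1].copy();t=robot.camera("top")[:,:,::-1].copy()
for r in pots(t,"top"):
    if r[2]<.12: print(r,w2d(*r[:2]))
a=cv2.resize(s[160:290,215:300],None,fx=4,fy=4,interpolation=2);b=cv2.resize(t[85:185,145:350],None,fx=2.2,fy=2.2,interpolation=2)
o=np.zeros((520,800,3),np.uint8);o[:,:340]=a;o[:b.shape[0],345:345+b.shape[1]]=b[:,:455]
c=cv2.resize(t[95:165,215:290],None,fx=4,fy=4,interpolation=2);o[230:510,400:700]=c
cv2.imwrite('pics/k.png',o)
E
```

```text
time: 19.25
position: [0.5544, 0.0292, 0.0097]
tool_rot: [-0.046, 0.999, 0.0, -0.007]
ft_force: [-13.1, -2.9, 8.9]
grip_width: 0.0399
grip_force: 6.7
time: 20.45
position: [0.4866, 0.1459, 0.1611]
tool_rot: [-0.046, 0.999, 0.001, 0.003]
ft_force: [1.2, -0.3, 0.3]
grip_width: 0.0399
grip_force: 0.0
time: 21.15
position: [0.4678, 0.3431, 0.1601]
tool_rot: [-0.047, 0.999, 0.0, 0.001]
ft_force: [-0.7, 0.7, -0.0]
grip_width: 0.0402
grip_force: 0.0
[4.370000e-01 7.243000e-01 6.490000e-02 4.317000e-01 7.226000e-01
 1.058000e-01 6.809500e+00 1.817857e+02] [-0.10542954  0.70282267]
[5.2500e-01 2.5720e-01 1.0030e-01 5.2530e-01 2.5680e-01 1.0410e-01
 1.7299e+02 1.5349e+02] [-0.06033574  0.22964938]
[ 5.653000e-01 -2.019000e-01  7.260000e-02  5.657000e-01 -2.021000e-01
  7.620000e-02  3.344167e+02  1.415972e+02] [-0.06201513 -0.23121294]
[6.037000e-01 3.300000e-02 8.780000e-02 6.034000e-01 3.290000e-02
 9.090000e-02 2.521882e+02 1.277765e+02] [-0.00238152 -0.00078637]
```

View pics/k.png

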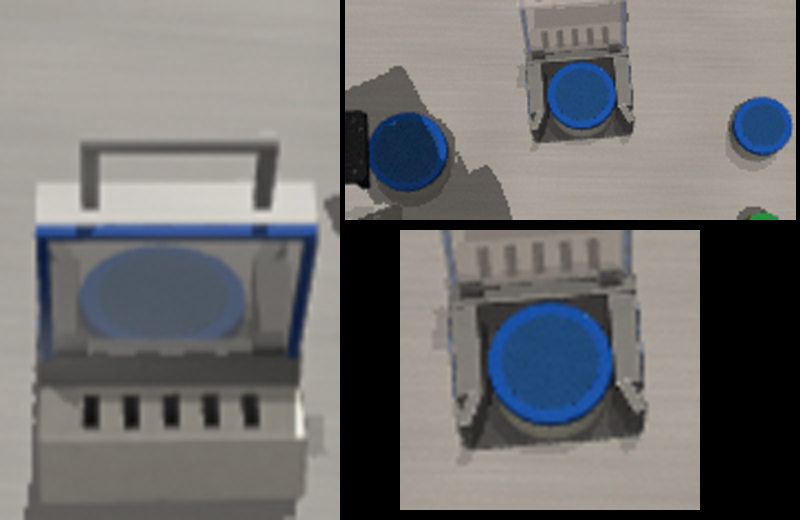

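The pot sits in the bay with its lid against the back wall (548,302) and the cover is open. The other pots have not moved: large went from 0.525/0.257 to 0.525/0.257, and small is unchanged. The push stalled hard at 13 N at the home position, and the arm is clear.

```bash
python3 -c "
from rig import robot
print(robot.hand_in())"
```

```text
the job is handed in; nothing more can be done
None
```

I opened the cover onto its stop, slid the mid pot (90 mm lid) into the bay until it stopped hard against the back wall, left the other two pots and the jar where they stood, and handed the job in at about 21 s; no verdict was shown.

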